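# Serve a coffee ball from the two-lane dispenser

## Robot

A 6-joint arm with a two-finger parallel gripper is mounted at the origin on a cart in front of the work surface, level with it; the furniture and walls round the work are solid. World frame = base frame: x ahead of the robot, y to its left, z up, the work surface at z = 0. Lengths are in mm, angles in degrees, forces in N, time in s.
With the tool pointing down it reaches from about 275 to 825 mm from the base axis. Payload 5.2 kg.
Tool frame: the origin (TCP) lies on the centre line of the jaws, within the pads' length; the fingertips stand 11 mm ahead of it and the grasp point (between the pads) lies 8 mm behind it; z points along the fingers, y is the line along which they close (so a half turn about z gives the same grasp; the last joint's range is limited). The gripper opens to 93 mm and grips with 3 to 60 N. Pads are 15 mm wide; open, the fingers measure 128 mm over their backs; the gripper's body (75 mm by 188 mm) begins 65 mm behind the grasp point.
Start: joints at [52.724, 14.817, 87.949, -0, 77.235, -11.62], TCP at [238.121, 495.786, 229.653] pointing down, gripper open.
Joint ranges: [-179.93, 179.93], [-52.35, 119.4], [10.71, 147.94], [-69.91, 249.91], [12.55, 155.21], [-178.61, 178.61]. Speed limits (degrees/s): [147.25, 147.25, 180, 180, 180, 180].

## Interface

Orientations are given as [roll, pitch, yaw] about the fixed x, y, z axes, in that order (R = Rz(yaw) Ry(pitch) Rx(roll)).
In Python, from plant import ctrl, optics gives the robot as it stands. The module is installed in compiled form; this text tells all that it offers.
- The arm moves only by the tool jog_arm, never from a script. Its argument "plan" is a list of rows, each a list of 7 numbers: the turn, a rotation vector about the world's x, y, z scaled (see below), then the shift along the world's x, y, z scaled (see below), then the opening, from 0 (shut) to 1 (fully open). A call has exactly 8 rows; each row shifts and turns the commanded pose from where the row before left it; what a row does not reach is not made up. The controller multiplies each number of a shift by 0.25 m and each number of a turn by pi rad. A row lasts 1/8 s, in which the tool goes at most 62.5 mm and 10.7 degrees, less where a joint would pass 70% of its speed; a pose out of reach is approached as far as the arm can. A call with a number of a shift or a turn outside -1 to 1 is refused whole. A call with a gripper value outside its range is refused whole. The fingers move at their own pace and stop on an object; "grip_force" is the grip in N (left out, the last holds). Time passes only in rows, so rows that do not move let the fingers close, or fill a call up. It gives the time, the measured TCP pose, the force, the opening and the grip force at its end, in the units of the state.
- ctrl.observe(): the state, without advancing time (a new reading comes with each control period).
- optics.read_camera(name): name is "side" or "top"; returns a dict with "color" (384x512x3 uint8, blue, green, red), "fx", "fy", "cx", "cy" (pixels), "extrinsics" (4x4, takes a point from world to camera coordinates). Camera axes: x right, y up, looking along -z (the intrinsics and any distortion apply to the point x, -y, -z); pixel columns grow to the right and rows downward; lengths in mm; the calibration is good to about 2 mm. A picture is of the moment at which its call begins. There is no depth.
- ctrl.sign_off(): hands the job in; it is judged then, once.
The state is a dict: "time_s": time; "joint_positions": joint angles; "dq": joint speeds; "joint_efforts": joint torques, N m; "tool_pos": TCP position; "eef_rot": TCP orientation; "wrist_force": force on the tool from outside, world axes, zero at the start; "torque": the same for the moment, N m; "grip_width": finger opening in mm; "grasp_force": force on a finger pad.
Only numpy, scipy, OpenCV 4.12 (cv2) and the standard library are available. Lean on these libraries where they do the work, as an engineer would, in place of code of your own. Each camera call takes 0.05 s, during which the arm holds its last target. There are 200 camera calls.

## Task

Push the blue dish along the worktop, between the steel guide rails, until it is fully home against the wooden front of the coffee-ball dispenser. Then press down the red paddle on the side of the lane where the dark brown ball waits, keep it down until that ball has dropped into the dish, and let the paddle spring back. Use only touch: do not lift the dish, touch the balls, raise the other gate or disturb the things standing around.

Things in the scene. Friction and masses are not known exactly. Their poses are not given: they have to be found in the camera images.
- dish: round blue low dish, upright wall, 110 mm across, 32 mm high, wall 4 mm, about 250 g, loose. Origin at the centre of its underside. Starts 9 to 12 cm in front of its home; counts as home within 8 mm along and 10 mm across, which the rails ensure once it touches the front
- ball_dispenser: fixed wooden coffee-ball dispenser with a white double chute, 98 mm high, 284 mm over its paddles. Origin on the worktop below the gates, midway between the lanes; x points away from the robot to the chute's back, y to the left lane, z up. Two lanes (centres y = +24, -24 mm) slope down to -x and end over the dish's home, underside 42 mm high. Levers cross the lanes at x = 0, 85 to 92 mm high
- dish_home (a point): point on the worktop where the centre of the dish's underside is when home against the wooden front, 41 mm before (-x) the dispenser's origin; axes as the dispenser's. Two steel rails 12 mm high guide the dish: 121 mm apart inside near the front, from 30 mm before the origin flaring outward to 188 mm apart at 95 mm before it
- dark_ball: dark brown coffee ball, a 28 mm sphere of 15 g, origin at its centre. Waits in one of the dispenser's two lanes (which one varies), behind that lane's gate; its y in the dispenser's frame is +24 mm in the left lane, -24 mm in the right
- light_ball: light tan coffee ball, a 28 mm sphere of 15 g, origin at its centre. Waits in one of the dispenser's two lanes (which one varies), behind that lane's gate; its y in the dispenser's frame is +24 mm in the left lane, -24 mm in the right. It must stay where it is
- pad_left (a point): centre of the top of the red square pad (36 x 36 mm) of the left paddle, 92 mm above the worktop at rest, 124 mm to the left (+y) of the dispenser's middle, in the gate plane; moves with the paddle. Free air beside and beneath it; the nearest taller parts is the pivot post (98 mm high, 46 mm inward and 20 mm behind)
- pad_right (a point): centre of the top of the red square pad (36 x 36 mm) of the right paddle, 92 mm above the worktop at rest, 124 mm to the right (-y) of the dispenser's middle, in the gate plane; moves with the paddle. Free air beside and beneath it; the nearest taller parts is the pivot post (98 mm high, 46 mm inward and 20 mm behind)
- paddle_left (a joint): the left paddle, a sprung rocking lever: 0 at rest (gate down), grows as its pad is pressed down to the stop at 0.45 rad, when the pad has sunk 20 mm. Needs about 2 N at first and 5.5 N at the stop; springs back to 0 when let go. Its other end carries the steel gate of the left lane; the ball passes from about 0.38 rad
- paddle_right (a joint): the right paddle, a sprung rocking lever: 0 at rest (gate down), grows as its pad is pressed down to the stop at 0.45 rad, when the pad has sunk 20 mm. Needs about 2 N at first and 5.5 N at the stop; springs back to 0 when let go. Its other end carries the steel gate of the right lane; the ball passes from about 0.38 rad
- mug: loose off-white mug, 94 mm high, a bystander at the right; origin under its centre
- jam_jar: loose jam jar, 69 mm across, 99 mm high, a bystander at the left; origin under its centre
- cinnamon_jar: loose slim spice jar, 41 mm across, 105 mm high, a bystander at the right; origin under its centre
- teaspoon: loose teaspoon, 130 mm long, a bystander near the left; origin under its centre
Mind the look-alikes: they are no part of the job. Of the things that look like the dish, take the one that is farthest to the robot's left at the start.

How it is judged (in metres and radians):
On the way, in this order (a step that is already met when the one before it is completed fails the run):
1. the dish is home, at rest against the dispenser's front, both balls still in their lanes (x of dish in the frame of ball_dispenser between -0.049 and -0.033 m and y of dish in the frame of ball_dispenser between -0.01 and 0.01 m and linear speed of dish below 0.02 m/s and height (world z) of each of dark_ball, light_ball above 0.055 m), for 0.2 s.
2. the gate of the dark ball's lane is lifted by its paddle (x of dish in the frame of ball_dispenser between -0.049 and -0.033 m and y of dish in the frame of ball_dispenser between -0.01 and 0.01 m and ((y of dark_ball in the frame of ball_dispenser above 0.005 m and value of joint paddle_left above 0.25 rad) or (y of dark_ball in the frame of ball_dispenser below -0.005 m and value of joint paddle_right above 0.25 rad))).
3. the dark ball has dropped into the dish (x of dish in the frame of ball_dispenser between -0.049 and -0.033 m and y of dish in the frame of ball_dispenser between -0.01 and 0.01 m and horizontal distance between dark_ball and dish below 0.045 m and height (world z) of dark_ball below 0.03 m), for 0.1 s.
At the end, for the whole second after the job is handed in: The dish stands flat and still in its home (centre 33 to 49 mm before the gate plane, within 10 mm of the middle), the dark ball lies in it at no more than 0.1 m/s, both paddles are back up (below 0.06 rad), and the light ball is still in its lane within 10 mm of its start (all of step 3 and angle between dish's own z axis and vertical below 0.05 rad and height (world z) of dish below 0.004 m and linear speed of dark_ball below 0.1 m/s and linear speed of dish below 0.01 m/s and value of joint each of paddle_left, paddle_right below 0.06 rad and height (world z) of light_ball above 0.055 m and distance of light_ball from where it was at the start of the episode below 0.01 m); the robot touches nothing.
It fails at once if the dish is lifted or tipped (height (world z) of dish above 0.012 m or angle between dish's own z axis and vertical above 0.2 rad).
It fails at once if a ball is touched by the robot (contact force between any of the fingers, the arm and dark_ball above 0.3 N or contact force between any of the fingers, the arm and light_ball above 0.3 N).
It fails at once if the light ball's gate is raised ((y of light_ball in the frame of ball_dispenser above 0.005 m and value of joint paddle_left above 0.2 rad) or (y of light_ball in the frame of ball_dispenser below -0.005 m and value of joint paddle_right above 0.2 rad)).
It fails at once if the light ball leaves its lane (distance of light_ball from where it was at the start of the episode above 0.015 m).
It fails at once if a bystander is moved by more than 20 mm (distance of any of mug, jam_jar, cinnamon_jar, teaspoon from where it was at the start of the episode above 0.02 m).
It also fails if it takes over 58 s, if anything falls off the work surface, if the arm or the gripper's body presses on something with over 40 N, if the wrist force passes 120 N, or if a joint passes its speed limit or range.

## Working session

There is one attempt and no reset: what is moved stays moved. The work goes in short steps, Python scripts to look and compute and a tool call to move; the robot and the scene stay as the last step left them, time stands still between calls to the robot, and variables do not carry over. Pictures are saved under pics/ and viewed, at most 10 in all, crops included, and the job is handed in when it is done.

Besides the shell and the picture viewer there is one more tool, called after "Call:" in YAML: its name, and indented under it one key for each argument. jog_arm: Moves the arm, as the interface text tells. Shifts and turns lie within -1 to 1; 1 stands for 0.25 m of shift or pi rad of turn. Its arguments: {"type":"object","properties":{"plan":{"type":"array","items":{"type":"array","items":{"type":"number","minimum":-1,"maximum":1}}},"grip_force":{"type":"number"}},"required":["plan"]}

```bash
mkdir -p pics
cat > h.py <<'E'
import numpy as np, cv2
from plant import ctrl, optics
def pix2w(c,u,v,z):
    E=np.array(c["extrinsics"]);R=E[:3,:3];t=E[:3,3]
    d=np.array([(u-c["cx"])/c["fx"],-(v-c["cy"])/c["fy"],-1.])
    o=-R.T@t; d=R.T@d
    return (o+d*(z-o[2])/d[2]).round(1)
def w2pix(c,p):
    E=np.array(c["extrinsics"]);q=E[:3,:3]@np.array(p)+E[:3,3]
    return (c["cx"]+c["fx"]*q[0]/-q[2], c["cy"]+c["fy"]*-q[1]/-q[2])
E
python3 - <<'E'
from h import *
import pickle
for n in("top","side"):
    c=optics.read_camera(n); pickle.dump(c,open(n+".pkl","wb")); print({k:(v if k!="color" else 0) for k,v in c.items()})
    cv2.imwrite(f"pics/{n}0.png",cv2.resize(c["color"],(800,600),interpolation=cv2.INTER_CUBIC))
print(ctrl.observe())
E
```

```text
{'color': 0, 'fx': 489.4291481730515, 'fy': 489.4291481730515, 'cx': 256.35420870212215, 'cy': 185.54264602609857, 'extrinsics': array([[-5.93761197e-03, -9.99459255e-01,  3.23410262e-02,
        -1.57096036e+01],
       [ 9.89511486e-01, -1.20435154e-03,  1.44449187e-01,
        -5.08046491e+02],
       [-1.44332127e-01,  3.28595002e-02,  9.88983564e-01,
        -1.16549192e+03],
       [ 0.00000000e+00,  0.00000000e+00,  0.00000000e+00,
         1.00000000e+00]])}
{'color': 0, 'fx': 362.3899325711184, 'fy': 362.3899325711184, 'cx': 257.95096591886266, 'cy': 191.8023196121517, 'extrinsics': array([[ 9.82618106e-01, -1.84128977e-01, -2.36257805e-02,
        -5.05946626e+02],
       [ 7.95097994e-02,  3.02433983e-01,  9.49848344e-01,
        -1.46215415e+02],
       [-1.67749365e-01, -9.35216662e-01,  3.11817166e-01,
        -1.00137391e+03],
       [ 0.00000000e+00,  0.00000000e+00,  0.00000000e+00,
         1.00000000e+00]])}
{'time_s': 0.1, 'joint_positions': array([ 5.27227330e+01,  1.48577422e+01,  8.80040151e+01, -7.21773401e-04,
        7.72338714e+01, -1.16202449e+01]), 'dq': array([-0.03445695, -0.05471743, -0.08677008,  0.05492755,  0.02471076,
       -0.04700631]), 'joint_efforts': array([ 6.39357004e-04, -4.38206720e+01, -2.84643781e+01,  7.20071001e-02,
        3.63564945e-02, -3.36141227e-05]), 'tool_pos': array([237.84208496, 495.39933359, 228.88139137]), 'eef_rot': array([-1.79906190e+02, -1.85726525e-02,  1.54343123e+02]), 'wrist_force': array([ 0.16634967, -0.92750132, -0.60369332]), 'torque': array([ 0.00960942, -0.01963346, -0.05290058]), 'grasp_force': 0.0, 'grip_width': 93.09572469123856}
```

View pics/top0.png

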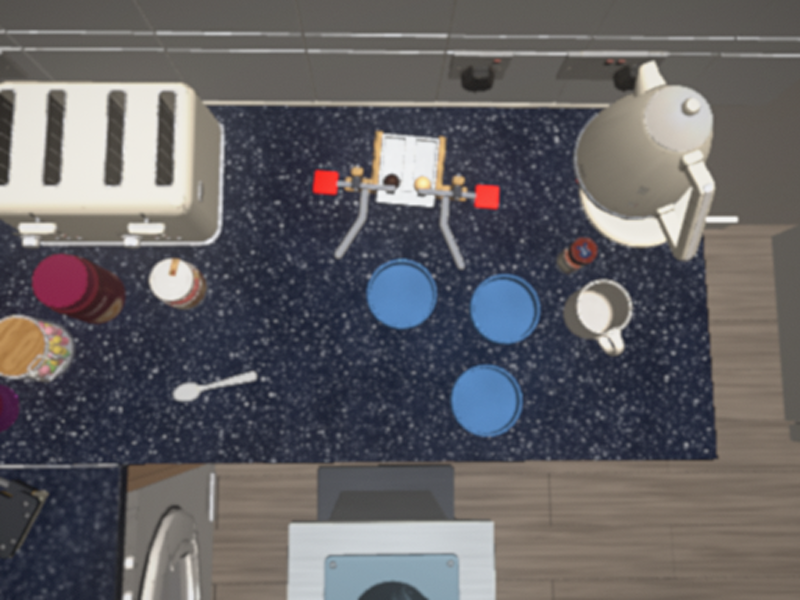

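View pics/side0.png

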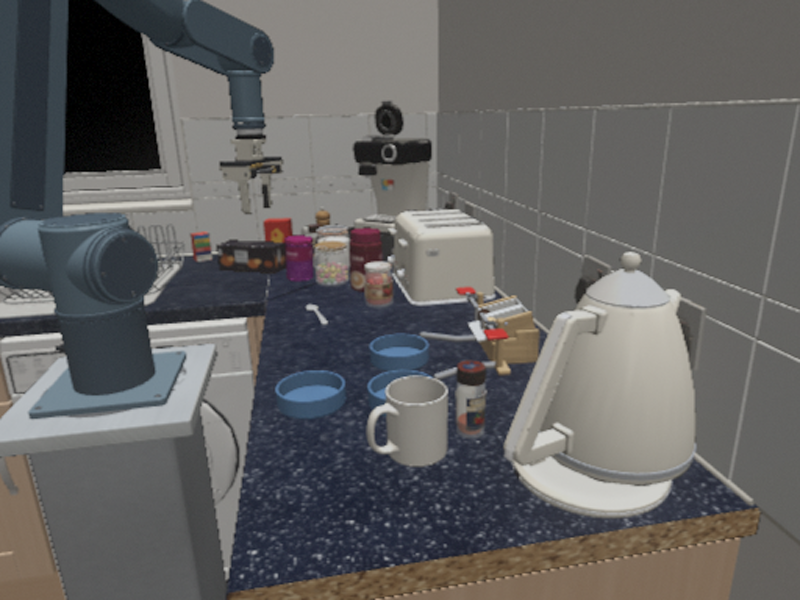

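The top picture shows blue dishes at (402,294), (505,308) and (487,400). The one farthest to the robot's left, (402,294), fits, and it also stands before the rails. The dark ball at (392,182) appears to be in the left lane and the light one at (422,184) in the right. I'll confirm this in an enlarged crop.

Run:
```python
from h import *
import pickle
c=pickle.load(open("top.pkl","rb"))
im=c["color"][75:225,190:390]
cv2.imwrite("pics/crop1.png",cv2.resize(im,(800,600),interpolation=cv2.INTER_CUBIC))
hsv=cv2.cvtColor(c["color"],cv2.COLOR_BGR2HSV)
for nm,m,z in (("blue",cv2.inRange(hsv,(95,100,60),(115,255,255)),25),("red",cv2.inRange(hsv,(0,220,150),(5,255,255)),92)):
    n,l,s,ce=cv2.connectedComponentsWithStats(m)
    for i in range(1,n):
        if s[i,4]>80: print(nm,s[i],ce[i],pix2w(c,*ce[i],z))
```

```text
blue [ 232  165   58   56 1957] [258.9075115  190.00664282] [498.6 -24.2  25. ]
blue [ 265  174   82  106 4233] [313.69383416 226.84124734] [ 406.9 -158.5   25. ]
blue [336 238  16  21  94] [342.06382979 249.03191489] [ 352.3 -227.1   25. ]
```

View pics/crop1.png

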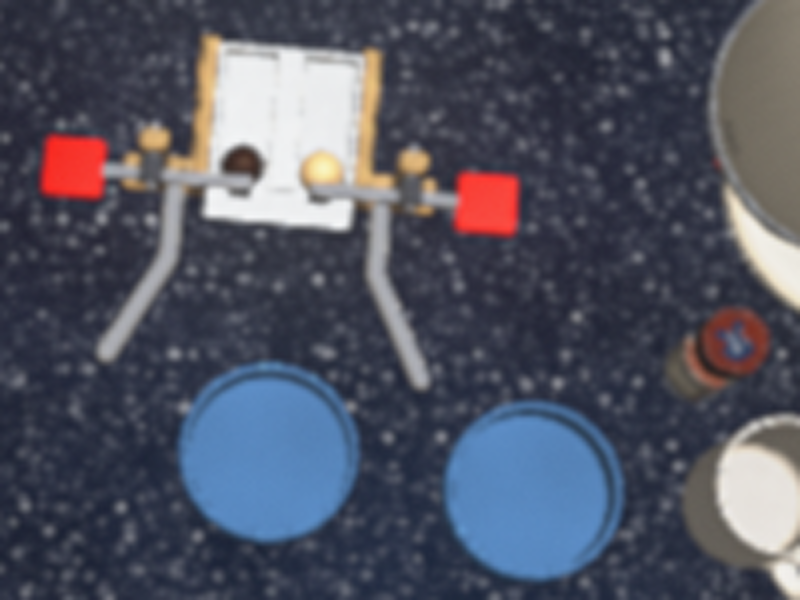

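The crop confirms it. The target dish is centred near (269,452), directly before the rails. The dark ball (242,162) is in the left lane and the light ball (322,168) in the right, with the left pad at (73,167) and the right pad at (488,204).

Run:
```python
from h import *
import pickle
c=pickle.load(open("top.pkl","rb"))
f=lambda u,v,z:pix2w(c,190+(u+.5)/4-.5,75+(v+.5)/4-.5,z)
L=f(73,167,92);R=f(488,204,92)
o=(L+R)/2; d=(L-R)[:2]; print(L,R,np.linalg.norm(d)); y=d/np.linalg.norm(d); x=np.array([y[1],-y[0]])
print("origin",o,"yaw",np.degrees(np.arctan2(x[1],x[0])))
h=o[:2]-41*x
dish=f(269,452,32)[:2]; print("home",h,"dish",dish,"axis",x,"rel",x@(dish-o[:2]),y@(dish-o[:2]))
print("dishR rim",f(534,490,32), "rim radius",f(179,452,32),f(359,452,32), "dish3",pix2w(c,487*.64,400*.64,32),"spoon ",pix2w(c,215*.64,386*.64,5))
for r in ((105,355),(422,385)):
    p=f(*r,12)[:2]-o[:2];print("rail",x@p,y@p)
```

```text
[666.9  99.   92. ] [ 644.9 -149.1   92. ] 249.07350320738655
origin [655.9  -25.05  92.  ] yaw -5.067387476211304
home [615.0602484  -21.42857906] dish [503.5 -19. ] axis [ 0.9960915  -0.08832734] rel -152.33872536175392 -7.4347330252071675
dishR rim [ 479.6 -182.6   32. ] rim radius [503.6  36.5  32. ] [503.5 -74.6  32. ] dish3 [ 335.8 -151.    32. ] spoon  [360.2 274.5   5. ]
rail -96.92749204197173 100.18020656024568
rail -98.39581362291285 -100.63436968295171
```

Call:
jog_arm:
  plan:
    - [0,0,0.0144,0.045,-0.127,0,0.54]
    - [0,0,0.0144,0.045,-0.127,0,0.54]
    - [0,0,0.0144,0.045,-0.127,0,0.54]
    - [0,0,0.0144,0.045,-0.127,0,0.54]
    - [0,0,0.0144,0.045,-0.127,0,0.54]
    - [0,0,0.0144,0.045,-0.127,0,0.54]
    - [0,0,0.0144,0.045,-0.127,0,0.54]
    - [0,0,0.0144,0.045,-0.127,0,0.54]

```text
time_s: 1.1
tool_pos: [328.1, 240.7, 229.4]
eef_rot: [-180.0, -0.0, 175.2]
wrist_force: [0.2, 0.5, -0.5]
grip_width: 50.7
grasp_force: 0.0
```

Call:
jog_arm:
  plan:
    - [0,0,0,0.045,-0.127,-0.06,0.54]
    - [0,0,0,0.045,-0.127,-0.06,0.54]
    - [0,0,0,0.045,-0.127,-0.06,0.54]
    - [0,0,0,0.045,-0.127,-0.06,0.54]
    - [0,0,0,0.045,-0.127,-0.06,0.54]
    - [0,0,0,0.045,-0.127,-0.06,0.54]
    - [0,0,0,0.045,-0.127,-0.06,0.54]
    - [0,0,0,0,0,0,0.54]

```text
time_s: 2.1
tool_pos: [406.7, 18.1, 123.6]
eef_rot: [180.0, -0.1, 174.9]
wrist_force: [0.7, 0.0, 0.5]
grip_width: 50.4
grasp_force: 0.0
```

Call:
jog_arm:
  plan:
    - [0,0,0,0.012,-0.024,-0.07,0.54]
    - [0,0,0,0.012,-0.024,-0.07,0.54]
    - [0,0,0,0.012,-0.024,-0.07,0.54]
    - [0,0,0,0.012,-0.024,-0.07,0.54]
    - [0,0,0,0.012,-0.024,-0.07,0.54]
    - [0,0,0,0,0,-0.04,0.54]
    - [0,0,0,0,0,-0.03,0.54]
    - [0,0,0,0,0,0,0.54]

```text
time_s: 3.1
tool_pos: [421.5, -10.0, 19.5]
eef_rot: [180.0, -0.0, 175.1]
wrist_force: [-0.3, -0.1, -0.2]
grip_width: 50.3
grasp_force: 0.0
```

Call:
jog_arm:
  plan:
    - [0,0,0,0.03,-0.002,0,0.54]
    - [0,0,0,0.03,-0.002,0,0.54]
    - [0,0,0,0.03,-0.002,0,0.54]
    - [0,0,0,0.03,-0.001,0,0.54]
    - [0,0,0,0.03,-0.001,0,0.54]
    - [0,0,0,0.03,-0.001,0,0.54]
    - [0,0,0,0.03,-0.001,0,0.54]
    - [0,0,0,0.03,-0.001,0,0.54]

```text
time_s: 4.1
tool_pos: [482.6, -13.3, 19.5]
eef_rot: [-180.0, 0.0, 175.1]
wrist_force: [-2.6, 0.6, 0.3]
grip_width: 49.9
grasp_force: 1.2
```

Call:
jog_arm:
  plan:
    - [0,0,0,0.03,-0.001,0,0.54]
    - [0,0,0,0.03,-0.001,0,0.54]
    - [0,0,0,0.03,-0.001,0,0.54]
    - [0,0,0,0.03,-0.001,0,0.54]
    - [0,0,0,0.03,-0.001,0,0.54]
    - [0,0,0,0.03,-0.001,0,0.54]
    - [0,0,0,0,0,0,0.54]
    - [0,0,0,0,0,0,0.54]

```text
time_s: 5.1
tool_pos: [527.2, -14.8, 19.8]
eef_rot: [-180.0, 0.0, 175.1]
wrist_force: [0.6, -0.9, 0.1]
grip_width: 50.3
grasp_force: 0.0
```

Run:
```python
from h import *
print(ctrl.observe()["tool_pos"],ctrl.observe()["wrist_force"])
c=optics.read_camera("top")
im=c["color"][75:225,190:390]
cv2.imwrite("pics/crop2.png",cv2.resize(im,(800,600),interpolation=cv2.INTER_CUBIC))
```

```text
[527.21623397 -14.78966867  19.80436144] [ 0.64783634 -0.91184455  0.13550183]
```

View pics/crop2.png

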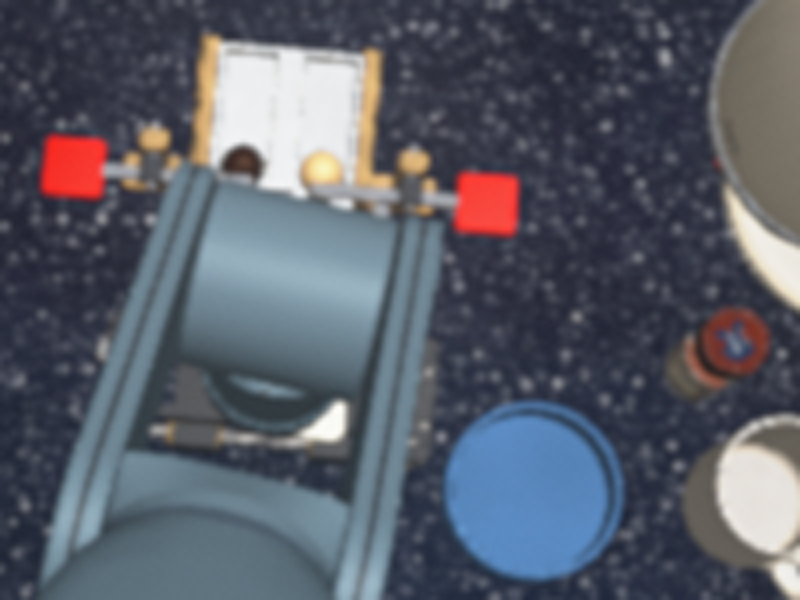

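The arm hides the dish in this view, so I'll go on slowly by force.

Call:
jog_arm:
  plan:
    - [0,0,0,0.016,-0.001,0,0.54]
    - [0,0,0,0.016,0,0,0.54]
    - [0,0,0,0.016,-0.001,0,0.54]
    - [0,0,0,0.016,0,0,0.54]
    - [0,0,0,0.016,-0.001,0,0.54]
    - [0,0,0,0.012,0,0,0.54]
    - [0,0,0,0.008,0,0,0.54]
    - [0,0,0,0,0,0,0.54]

```text
time_s: 6.15
tool_pos: [552.3, -15.5, 19.6]
eef_rot: [-180.0, 0.0, 175.1]
wrist_force: [-1.2, 0.1, 0.2]
grip_width: 50.3
grasp_force: 0.7
```

Call:
jog_arm:
  plan:
    - [0,0,0,0.006,0,0,0.54]
    - [0,0,0,0.006,0,0,0.54]
    - [0,0,0,0.004,0,0,0.54]
    - [0,0,0,0.004,0,0,0.54]
    - [0,0,0,0.004,0,0,0.54]
    - [0,0,0,0.004,0,0,0.54]
    - [0,0,0,0,0,0,0.54]
    - [0,0,0,0,0,0,0.54]

```text
time_s: 7.15
tool_pos: [559.1, -15.5, 19.7]
eef_rot: [180.0, 0.0, 175.1]
wrist_force: [-1.4, 0.7, 0.6]
grip_width: 50.3
grasp_force: 0.8
```

Call:
jog_arm:
  plan:
    - [0,0,0,0.004,0,0,0.54]
    - [0,0,0,0.004,0,0,0.54]
    - [0,0,0,0.004,0,0,0.54]
    - [0,0,0,0.004,0,0,0.54]
    - [0,0,0,0,0,0,0.54]
    - [0,0,0,0,0,0,0.54]
    - [0,0,0,0,0,0,0.54]
    - [0,0,0,0,0,0,0.54]

```text
time_s: 8.15
tool_pos: [560.6, -15.4, 19.5]
eef_rot: [-180.0, -0.3, 175.1]
wrist_force: [-8.8, -0.6, 5.0]
grip_width: 50.4
grasp_force: 4.4
```

The force rose to 9 N with the tool stalled 3 mm short of its command, so the dish is against the front. I'll back off and rise.

Call:
jog_arm:
  plan:
    - [0,0,0,-0.01,0,0,0.54]
    - [0,0,0,-0.03,0,0,0.54]
    - [0,0,0,-0.06,0,0,0.54]
    - [0,0,0,-0.06,0,0,0.54]
    - [0,0,0,-0.06,0,0.08,0.54]
    - [0,0,0,-0.05,0.05,0.15,0.1]
    - [0,0,0,-0.05,0.15,0.15,0]
    - [0,0,0,0,0.15,0.15,0]

```text
time_s: 9.15
tool_pos: [482.3, 72.7, 153.5]
eef_rot: [180.0, 0.1, 175.0]
wrist_force: [1.1, 0.0, -0.3]
grip_width: 24.8
grasp_force: 0.0
```

Call:
jog_arm:
  plan:
    - [0,0,0,0,0.16,0.05,0]
    - [0,0,0,0,0.16,0,0]
    - [0,0,0,0,0.16,0,0]
    - [0,0,0,0,0,0,0]
    - [0,0,0,0,0,0,0]
    - [0,0,0,0,0,0,0]
    - [0,0,0,0,0,0,0]
    - [0,0,0,0,0,0,0]

```text
time_s: 10.15
tool_pos: [483.0, 191.4, 164.7]
eef_rot: [-180.0, 0.0, 175.0]
wrist_force: [-1.3, 0.5, 0.2]
grip_width: 0.4
grasp_force: 0.0
```

Run:
```python
from h import *
print(ctrl.observe()["tool_pos"])
c=optics.read_camera("top")
im=c["color"][75:225,190:390]
cv2.imwrite("pics/crop3.png",cv2.resize(im,(800,600),interpolation=cv2.INTER_CUBIC))
```

```text
[483.03447982 191.42681898 164.66942897]
```

View pics/crop3.png

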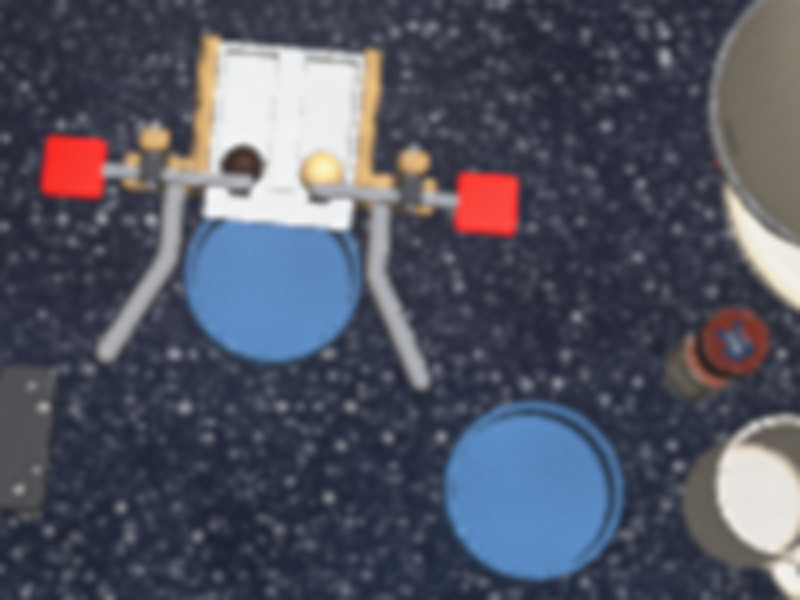

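The dish is centred near (273,273), about 111 mm further on, so it is home. Both balls are still in place. Now I'll go above the left pad.

Call:
jog_arm:
  plan:
    - [0,0,0,0.124,-0.056,0,0]
    - [0,0,0,0.124,-0.056,0,0]
    - [0,0,0,0.124,-0.056,0,0]
    - [0,0,0,0.124,-0.056,0,0]
    - [0,0,0,0.124,-0.056,0,0]
    - [0,0,0,0.12,-0.056,0,0]
    - [0,0,0,0,0,-0.06,0]
    - [0,0,0,0,0,-0.06,0]

```text
time_s: 11.2
tool_pos: [666.8, 108.2, 133.1]
eef_rot: [180.0, -0.1, 175.1]
wrist_force: [-0.6, -0.0, -0.6]
grip_width: 0.7
grasp_force: 0.0
```

Run:
```python
from h import *
print(ctrl.observe()["tool_pos"])
c=optics.read_camera("side")
p=ctrl.observe()["tool_pos"]; print(w2pix(c,p), w2pix(c,(667,99,92)))
im=c["color"][140:260,210:370]
cv2.imwrite("pics/crop4.png",cv2.resize(im,(800,600),interpolation=cv2.INTER_CUBIC))
```

```text
[666.82551509 108.17569025 133.11523651]
(np.float64(296.42831436150493), np.float64(172.19881419456476)) (np.float64(297.68132549433574), np.float64(184.3693819191872))
```

View pics/crop4.png

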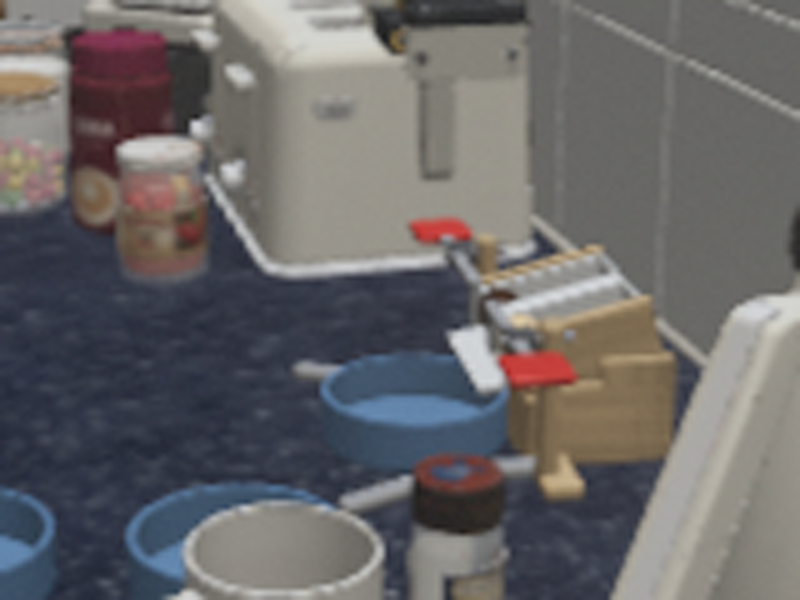

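The fingertips (437,178) are right above the left pad (440,230), the dish is against the wooden front at (415,410), and the body clears the toaster. Next I'll lower onto the pad and press it.

Call:
jog_arm:
  plan:
    - [0,0,0,0,0,-0.04,0]
    - [0,0,0,0,0,-0.04,0]
    - [0,0,0,0,0,-0.03,0]
    - [0,0,0,0,0,-0.02,0]
    - [0,0,0,0,0,-0.02,0]
    - [0,0,0,0,0,-0.02,0]
    - [0,0,0,0,0,0,0]
    - [0,0,0,0,0,0,0]

```text
time_s: 12.25
tool_pos: [668.0, 108.0, 92.3]
eef_rot: [180.0, 0.0, 175.1]
wrist_force: [-0.9, -0.0, 2.1]
grip_width: 0.4
grasp_force: 0.8
```

Call:
jog_arm:
  plan:
    - [0,0,0,0,0,-0.012,0]
    - [0,0,0,0,0,-0.012,0]
    - [0,0,0,0,0,-0.008,0]
    - [0,0,0,0,0,-0.008,0]
    - [0,0,0,0,0,0,0]
    - [0,0,0,0,0,0,0]
    - [0,0,0,0,0,0,0]
    - [0,0,0,0,0,0,0]

```text
time_s: 13.25
tool_pos: [668.3, 108.1, 82.4]
eef_rot: [180.0, 0.1, 175.1]
wrist_force: [1.7, -1.4, 5.2]
grip_width: 0.6
grasp_force: 1.9
```

Call:
jog_arm:
  plan:
    - [0,0,0,0,0,-0.008,0]
    - [0,0,0,0,0,-0.004,0]
    - [0,0,0,0,0,0,0]
    - [0,0,0,0,0,0,0]
    - [0,0,0,0,0,0,0]
    - [0,0,0,0,0,0,0]
    - [0,0,0,0,0,0,0]
    - [0,0,0,0,0,0,0]

```text
time_s: 14.25
tool_pos: [668.0, 108.0, 79.8]
eef_rot: [-180.0, 0.0, 175.1]
wrist_force: [0.9, -0.9, 8.2]
grip_width: 0.5
grasp_force: 3.4
```

Run:
```python
from h import *
c=optics.read_camera("side")
im=c["color"][170:250,250:360]
a=cv2.resize(im,(440,320),interpolation=cv2.INTER_CUBIC)
c=optics.read_camera("top")
b=cv2.resize(c["color"][100:180,190:280],(360,320),interpolation=cv2.INTER_CUBIC)
cv2.imwrite("pics/crop5.png",np.hstack([a,b]))
```

```text
(no output)
```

View pics/crop5.png

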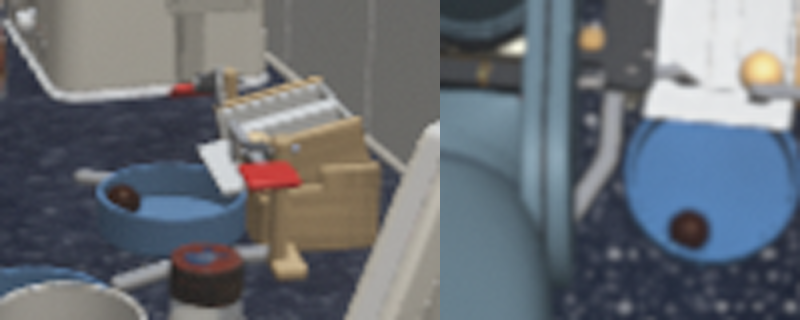

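The dark ball lies in the dish, at (124,198) in the side view and (690,230) in the top view. The light ball is still in its lane. I'll let the paddle up and move clear.

Call:
jog_arm:
  plan:
    - [0,0,0,0,0,0.02,0]
    - [0,0,0,0,0,0.03,0]
    - [0,0,0,0,0,0.05,0]
    - [0,0,0,0,0,0.08,0]
    - [0,0,0,0,0,0.1,0]
    - [0,0,0,0,0,0.1,0]
    - [0,0,0,-0.06,0.03,0,0]
    - [0,0,0,-0.1,0.04,0,0]

```text
time_s: 15.35
tool_pos: [627.2, 124.7, 174.2]
eef_rot: [-179.9, -0.1, 175.0]
wrist_force: [-0.3, 0.9, 1.1]
grip_width: 0.2
grasp_force: 0.0
```

Call:
jog_arm:
  plan:
    - [0,0,0,-0.12,0.05,0,0]
    - [0,0,0,-0.12,0.05,0,0]
    - [0,0,0,-0.12,0.05,0,0]
    - [0,0,0,-0.12,0.05,0,0]
    - [0,0,0,-0.1,0.05,0,0]
    - [0,0,0,0,0,0,0]
    - [0,0,0,0,0,0,0]
    - [0,0,0,0,0,0,0]

```text
time_s: 16.35
tool_pos: [483.8, 187.4, 174.1]
eef_rot: [-180.0, 0.0, 175.0]
wrist_force: [-0.1, 0.5, 0.2]
grip_width: 0.7
grasp_force: 0.0
```

Run:
```python
from h import *
c=optics.read_camera("top")
im=c["color"][75:225,190:390]
cv2.imwrite("pics/crop6.png",cv2.resize(im,(800,600),interpolation=cv2.INTER_CUBIC))
```

```text
(no output)
```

View pics/crop6.png

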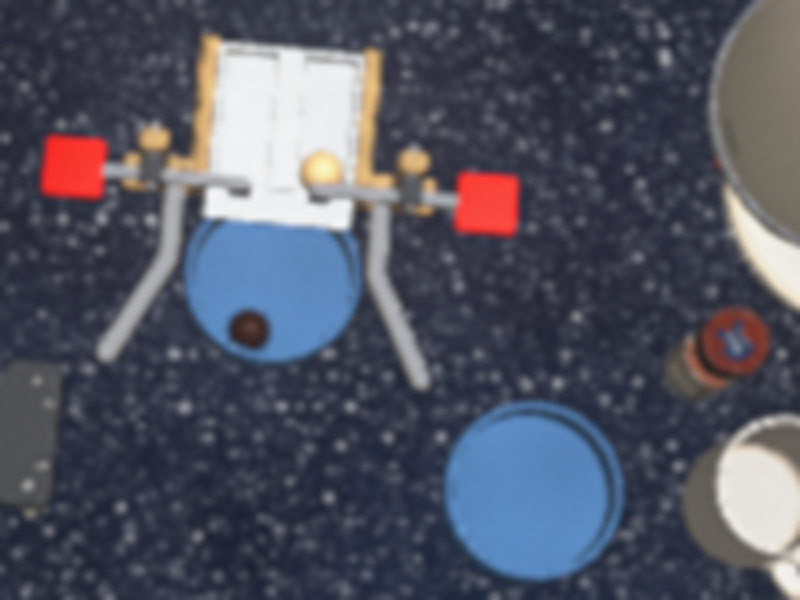

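The dish is home at (273,273), and the dark ball lies in it at (249,328). The left paddle is back up at (73,167), the light ball hasn't moved from (322,168), and the arm is clear.

```bash
python3 -c "
from plant import ctrl
print(ctrl.sign_off())"
```

```text
the job is handed in; nothing more can be done
None
```

I handed the job in at about 16 s: the dish is home against the dispenser, the dark ball is in it, both paddles are up and the light ball is still in its lane; the sign-off gave no verdict, so this rests on the last top picture.

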